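# Tip out the rinsed parts and show the hex connector to the inspection camera

## Robot

A 6-joint arm with a two-finger parallel gripper is mounted at the origin on a cart in front of the work surface, level with it; the furniture and walls round the work are solid. World frame = base frame: x ahead of the robot, y to its left, z up, the work surface at z = 0. Lengths are in mm, angles in rad, forces in N, time in s.
With the tool pointing down it reaches from about 300 to 775 mm from the base axis. Payload 14.6 kg.
Tool frame: the origin (TCP) lies at the very end of the fingers, on their centre line; the grasp point (between the pads) lies 19 mm behind it; z points along the fingers, y is the line along which they close (so a half turn about z gives the same grasp; the last joint's range is limited). The gripper opens to 94 mm and grips with 3 to 60 N. Pads are 16 mm wide; open, the fingers measure 119 mm over their backs; the gripper's body (75 mm by 177 mm) begins 78 mm behind the grasp point.
Start: joints at [-1.193, 0.3, 1.521, -0, 1.321, -0.067], TCP at [236.644, -496.476, 205.446] pointing down, gripper open.
Joint ranges: [-3.03, 3.03], [-0.79, 2.21], [0.23, 2.52], [-1.04, 4.18], [0, 3.07], [-2.55, 2.55]. Speed limits (rad/s): [2.22, 2.22, 2.57, 3.14, 3.14, 3.14].

## Interface

Orientations are given as [roll, pitch, yaw] about the fixed x, y, z axes, in that order (R = Rz(yaw) Ry(pitch) Rx(roll)).
In Python, from cell import manip, camera, get_calibration gives the robot as it stands. The module is installed in compiled form; this text tells all that it offers.
- The arm moves only by the tool jog_arm, never from a script. Its argument "plan" is one flat list of numbers, 6 for each row, row after row: the shift along the world's x, y, z in m, then the turn, a rotation vector about the world's x, y, z in degrees. A call has 1 to 20 rows; each row is the pose to reach, as a shift and turn from the pose commanded when the call began; what a row does not reach only later rows make up. A row lasts 1/10 s, in which the tool goes at most 50 mm and 8.59 degrees, less where a joint would pass 70% of its speed; a pose out of reach is approached as far as the arm can. A call with a gripper value outside its range is refused whole. "claw" is the finger opening in m, from 0 to 0.094, set as the call begins (left out, the last holds). The fingers move at their own pace and stop on an object; "force" is the grip in N (left out, the last holds). Time passes only in rows, so rows that repeat a pose let the fingers close. It gives the time, the measured TCP pose, the force, the opening and the grip force at its end, in the units of the state.
- manip.read_state(): the state, without advancing time (a new reading comes with each control period).
- camera(name): name is "scene" or "top"; returns (picture, depth): 384x512x3 uint8, red, green, blue; 384x512 float32, mm along the optical axis (not along the pixel's ray), 0 where there is no reading.
- get_calibration(name): a dict with "fx", "fy", "cx", "cy" (pixels), "k1" (the pictures are not rectified: a ray, as slopes to the right and down, at radius r is drawn at 1 + k1 r^2 times it, then the intrinsics apply), "origin" and "attitude" of the camera in the world. Camera axes: x right, y down, z forward; pixel columns grow to the right and rows downward; lengths in mm; the calibration is good to about 2 mm. A picture is of the moment at which its call begins. get_calibration takes no time and is no camera call.
- manip.sign_off(): hands the job in; it is judged then, once.
The state is a dict: "clock": time; "joints": joint angles; "qd": joint speeds; "effort": joint torques, N m; "eef_pos": TCP position; "eef_rot": TCP orientation; "wrist_force": force on the tool from outside, world axes, zero at the start; "moment": the same for the moment, N m; "finger_gap": finger opening in mm; "finger_force": force on a finger pad.
Only numpy, scipy, OpenCV 4.12 (cv2) and the standard library are available. Lean on these libraries where they do the work, as an engineer would, in place of code of your own. Each camera call takes 0.05 s, during which the arm holds its last target. There are 200 camera calls.

## Task

Lift the handle of the tipping pot so that both parts in it drop into the catch tray, and set the pot back upright. Then pick the long hex connector out of the tray and hold it up to the inspection camera: its middle centred in front of the lens, 70 mm from it, lying square across the line of sight and running from the back to the front of the camera's stand. Finish holding it still there in the gripper; leave the nut in the tray and do not disturb the black valve body or the fluid jar.

Things in the scene. Friction and masses are not known exactly. Their poses are not given: they have to be found in the camera images.
- stand: Tipping stand, fixed: dark steel base, two 98 mm cheeks with the pot's hinge, polished sheet chute under the lip, aluminium catch tray. Origin on the bench under the middle of the hinge, z up. The pot is on the +y side (centre 50 mm from the origin), pours to -y. Tray outside: x -105..105, y -270..-60 mm (chute foot at y -85); walls 4 mm thick, 25 mm high; floor top 4 mm up.
- tray_floor (a point): Middle of the tray's inner floor (202 x 202 mm inside, the floor 4 mm above the bench). Axes as the stand's.
- pot_hinge (a point): Middle of the pot's hinge axle, which runs along the stand's x axis 86 mm above the bench, at the pot's pouring lip.
- pot (a joint): Angle of the steel pot (open cup, 92 mm across the rim, 52 mm high, about 0.25 kg) about its hinge: 0 = upright on its pad; grows as the handle side is lifted and swung over towards the tray, stop at 2.45 rad; the parts are out by 2.3 rad. Light friction; let go, it falls back upright, or over to the stop if past the top (about 1.6 rad).
- pot_handle (a point): Middle of the handle, a round black bar 12 mm thick, 90 mm long, parallel to the hinge, with a strut at each end (78 mm free between). Pot upright: 122 mm from the hinge towards the stand's +y, 36 mm above the hinge (122 mm above the bench); it turns with the pot about the hinge. A pinch from above may point down all the way: the bar turns between the fingers.
- connector_mid (a point): Middle of the hex connector, a plain steel fitting 60 mm long: 30 mm long hexagon in the middle, 16 mm across flats and 18.5 mm over corners, and a round 12 mm end on either side (about 60 g). Starts standing or leaning in the pot; once tipped out it lies somewhere in the tray on a flat of its hexagon, now and then close to the nut or the chute. Its z axis runs along its length.
- nut_mid (a point): Centre of the nozzle nut, a stepped steel sleeve nut 27 mm across and 26 mm high (about 45 g), which starts in the pot. Its z axis is its bore.
- camera_head: Inspection camera, fixed: grey box, black lens, ring light 48 mm across, on a low round-footed stand. Origin: centre of the lens front, 106 mm above the bench; z = viewing direction, upwards, leaning 0.4 rad from vertical to the stand's front (roughly to the robot); x = square to z, to the back and up by 0.4 rad. Hold the connector's middle at 70 mm along z, its length along x, either end first.
- valve_body: Black injector valve body, 40 x 90 x 52 mm, lying loose on the bench on the left, before the pot; bystander. Origin in the middle of its underside.
- fluid_jar: Brown jar with black cap, 46 mm in diameter, 71 mm high, loose on the bench beyond the camera; bystander. Origin in the middle of its underside.
There are look-alikes about, which are no part of the job. Leave any blue or yellow look-alike of the part that bears camera_head alone.

How it is judged (in metres and radians):
On the way, in this order (a step that is already met when the one before it is completed fails the run):
1. connector and nut have been tipped out of the pot and are in the tray (x of connector_mid in the frame of stand between -0.103 and 0.103 m and y of connector_mid in the frame of stand between -0.268 and -0.062 m and z of each of connector_mid, nut_mid in the frame of stand below 0.04 m and x of nut_mid in the frame of stand between -0.103 and 0.103 m and y of nut_mid in the frame of stand between -0.268 and -0.062 m), for 0.2 s.
2. the pot is back upright, both parts in the tray (all of step 1 and value of joint pot below 0.1 rad), for 0.2 s.
At the end, for the whole second after the job is handed in: The connector is held still in the fingers, its middle within 10 mm of the lens axis each way and 58 to 82 mm from the lens, its length within 0.2 rad of the camera head's x axis; the pot is upright (below 0.1 rad); the nut is in the tray (x of connector_mid in the frame of camera_head between -0.01 and 0.01 m and y of connector_mid in the frame of camera_head between -0.01 and 0.01 m and z of connector_mid in the frame of camera_head between 0.058 and 0.082 m and angle between the z axis of connector_mid and the x axis of camera_head, either way round below 0.2 rad and contact force between connector and the fingers above 0.5 N and linear speed of connector below 0.03 m/s and value of joint pot below 0.1 rad and x of nut_mid in the frame of stand between -0.103 and 0.103 m and y of nut_mid in the frame of stand between -0.268 and -0.062 m and z of nut_mid in the frame of stand below 0.04 m); the arm keeps its last pose, push and grip.
It fails at once if the valve body was disturbed (moved over 20 mm) (distance of valve_body from where it was at the start of the episode above 0.02 m).
It fails at once if the fluid jar was disturbed (moved over 20 mm) (distance of fluid_jar from where it was at the start of the episode above 0.02 m).
It also fails if it takes over 72 s, if anything falls off the work surface, if the arm or the gripper's body presses on something with over 40 N, if the wrist force passes 120 N, or if a joint passes its speed limit or range.

## Working session

There is one attempt and no reset: what is moved stays moved. The work goes in short steps, Python scripts to look and compute and a tool call to move; the robot and the scene stay as the last step left them, time stands still between calls to the robot, and variables do not carry over. Pictures are saved under pics/ and viewed, at most 10 in all, crops included, and the job is handed in when it is done.

Besides the shell and the picture viewer there is one more tool, called after ">>>" in YAML: its name, and indented under it one key for each argument. jog_arm: Moves the arm, as the interface text tells. Its arguments: {"type":"object","properties":{"plan":{"type":"array"},"claw":{"type":"number"},"force":{"type":"number"}},"required":["plan"]}

```bash
mkdir -p pics; cat > h.py <<'E'
import numpy as np, cv2
from scipy.spatial.transform import Rotation as R
from cell import manip, camera, get_calibration
def att(c):
    a=np.array(c["attitude"],float)
    return a if a.shape==(3,3) else (R.from_euler('xyz',a).as_matrix() if a.size==3 else R.from_quat(a).as_matrix())
def pts(name,depth):
    """world xyz for every pixel"""
    c=get_calibration(name); return rays(name)*depth[...,None]+np.array(c["origin"])
def rays(name):
    c=get_calibration(name); v,u=np.mgrid[:384,:512].astype(np.float32)
    K=np.array([[c["fx"],0,c["cx"]],[0,c["fy"],c["cy"]],[0,0,1]],float)
    p=cv2.undistortPoints(np.stack([u.ravel(),v.ravel()],1).reshape(-1,1,2).astype(np.float64),K,np.array([c["k1"],0,0,0.])).reshape(384,512,2)
    return np.dstack([p,np.ones((384,512))])@att(c).T
def onplane(name,u,v,z):
    c=get_calibration(name); r=rays(name)[int(round(v)),int(round(u))]; o=np.array(c["origin"])
    return o+r*(z-o[2])/r[2]
def save(name,img,box=None,k=1):
    if box: img=img[box[1]:box[3],box[0]:box[2]]
    cv2.imwrite('pics/'+name,cv2.resize(img,None,fx=k,fy=k,interpolation=cv2.INTER_CUBIC)[...,::-1])
E
python3 - <<'E'
from h import *
for n in("scene","top"):
    print(n,get_calibration(n)); i,d=camera(n); np.savez(n+'0.npz',i=i,d=d); save(n+'0.png',i,k=1.5)
print(manip.read_state())
E
```

```text
scene {'fx': 369.1892430153241, 'fy': 369.1892430153241, 'cx': 260.75791292489004, 'cy': 190.08286426412798, 'k1': -0.0031807294051437256, 'origin': array([ 34.62737509, 451.54829531, 970.67828804]), 'attitude': array([-2.44754695,  0.01506948, -2.42354848])}
top {'fx': 463.77690543357653, 'fy': 463.77690543357653, 'cx': 266.02986371941023, 'cy': 194.88575895825625, 'k1': -0.03196225629639981, 'origin': array([ 422.83977405,  -83.54548802, 1646.85600831]), 'attitude': array([-3.07485363e+00,  1.30935383e-03, -1.58497228e+00])}
{'clock': 0.1, 'joints': array([-1.19259160e+00,  3.00430356e-01,  1.52151441e+00, -2.54383669e-05,
        1.32068918e+00, -6.66167671e-02]), 'qd': array([-0.0001749 ,  0.00026648, -0.00137248,  0.00091032,  0.00015616,
       -0.00016782]), 'effort': array([ 1.59282823e-03, -5.32639575e+01, -3.53286088e+01,  7.09665706e-02,
        2.34897877e-02, -7.62841250e-05]), 'eef_pos': array([ 236.5603508 , -496.27015007,  204.93688039]), 'eef_rot': array([-3.14055203e+00, -4.47304947e-05,  4.44827777e-01]), 'wrist_force': array([ 0.14807932,  0.57550971, -0.19667008]), 'moment': array([-0.02868601,  0.03951824,  0.03529803]), 'finger_force': 0.0, 'finger_gap': 93.98440552034853}
```

View pics/scene0.png

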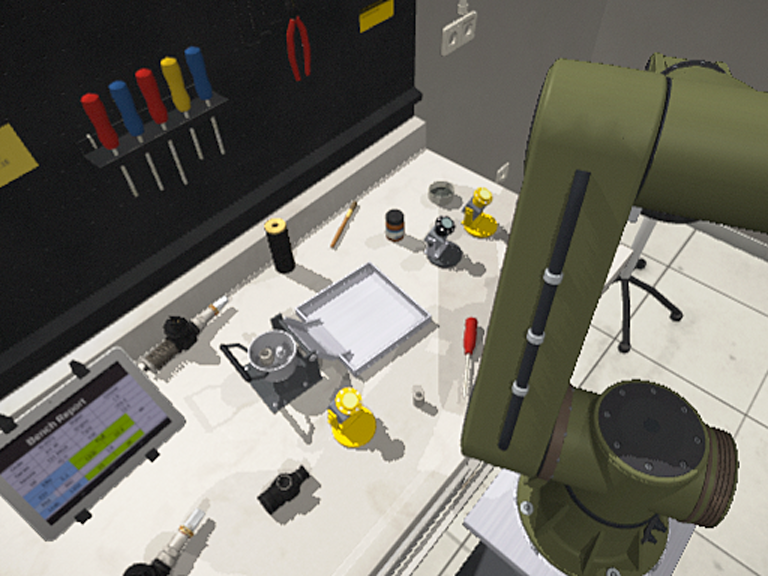

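View pics/top0.png

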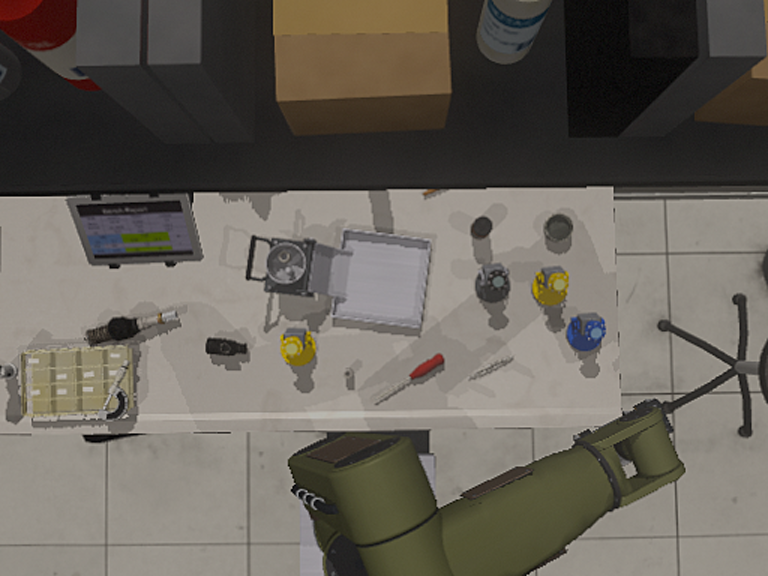

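The pictures show the pot at scene (270,355), with its handle bar at (235,365), and the tray at (365,320). The grey camera is at (443,240), the valve body at (285,490) and the jar at (395,225). In the top view the tray is at (382,280), the handle at (255,258) and the lens at (497,282). Next I'll measure these from depth.

```bash
python3 - <<'E'
from h import *
for n in("top","scene"):
    z=np.load(n+'0.npz'); i,d=z['i'],z['d']; P=pts(n,d); g=i.astype(int).mean(2); sat=np.ptp(i.astype(int),axis=2)
    ok=d>0
    # bench height
    b=ok&(P[...,0]>250)&(P[...,0]<650)&(np.abs(P[...,2])<15)&(g>150); print(n,'bench z',np.median(P[b][:,2]))
    # tray rim
    def boxsel(x0,x1,y0,y1,z0,z1): return ok&(P[...,0]>x0)&(P[...,0]<x1)&(P[...,1]>y0)&(P[...,1]<y1)&(P[...,2]>z0)&(P[...,2]<z1)
    u,v=((382/1.5,280/1.5) if n=="top" else (365/1.5,320/1.5))
    t=onplane(n,u,v,4); print('tray approx',t)
    m=boxsel(t[0]-160,t[0]+160,t[1]-135,t[1]+160,17,30)
    r=cv2.minAreaRect(P[m][:,:2].astype(np.float32)); print('rim',m.sum(),r)
    u,v=((255/1.5,258/1.5) if n=="top" else (235/1.5,362/1.5))
    hpt=onplane(n,u,v,122); m=boxsel(hpt[0]-70,hpt[0]+70,hpt[1]-25,hpt[1]+25,108,140)&(g<70)
    q=P[m]; print('handle',m.sum(),q.min(0),q.max(0),np.median(q,0)); 
    if len(q)>5: print(cv2.minAreaRect(q[:,:2].astype(np.float32)))
    u,v=((497/1.5,282/1.5) if n=="top" else (447/1.5,226/1.5))
    l=onplane(n,u,v,106); print('lens',l)
    m=boxsel(l[0]-60,l[0]+60,l[1]-60,l[1]+60,50,140); q=P[m]; print(m.sum(),q.max(0))
    x0=int(u)-22;y0=int(v)-22
    save(n+'_cam.png',i,(x0,y0,x0+44,y0+50),9)
    np.set_printoptions(suppress=True,precision=0,linewidth=250)
    print(P[y0+8:y0+40:2,x0+6:x0+40:2,2])
E
```

```text
top bench z 1.2727899796191195
tray approx [561.31381779 -44.14775074   4.        ]
rim 413 ((570.1168823242188, -30.001556396484375), (232.712646484375, 210.63661193847656), 81.76382446289062)
handle 98 [558.64275831 214.30405802 109.14906439] [654.43945689 253.55110227 134.99730195] [608.07576268 242.48543164 128.25121941]
((605.533203125, 234.9762725830078), (30.041528701782227, 96.76607513427734), 82.68384552001953)
lens [ 545.76662102 -299.94429452  106.        ]
258 [ 595.20648273 -265.82430722  117.77303903]
[[  -4.   -0.    4.   -3.   10.   -1.    4.    2.   -0.    3.    2.   -7.    1.    2.   -7.   -1.   -1.]
 [   5.   -3.   -3.   -1.   55.   53.   59.   59.   62.   65.    0.   -3.   -1.    5.    1.   -4.    1.]
 [   6.   -2.    1.   -5.   70.   75.   74.   80.   80.   83.   79.   -4.   -2.    3.    2.   -1.    5.]
 [  -6.   -3.   13.   62.   78.   80.   75.  106.  112.  111.   76.   74.    1.    4.  -10.    2.    4.]
 [  -1.    0.   58.   70.   63.   73.  109.  107.  109.  111.  107.   70.   -1.   -3.    5.   -4.   12.]
 [  -1.   -3.   50.   65.   68.  108.  104.  108.  107
[... 2195 characters left out ...]
2.   0.  -2.  78.  83. 101.  99. 102.  96.  99.  90.   1.  -3.   1.   9.  10.  16.]
 [ -3.  -1.  76.  76.  78.  94.  98.  95.  91.  93.  -3.  -4.  -1.  -3.   2.   6.   8.]
 [ -9.  -5.  73.  74.  75.  76.  75.  89.  90.  -0.  -1.  -3.  -3.  -5.  -3.  -4.   4.]
 [ -3.  59.  63.  68.  70.  68.  66.  62.  -1.  -8.   1.  -2.  -4.  -0.   1.  -2.  -1.]
 [ 46.  47.  61.  61.  68.  62.  67.  22.  -3.   4.  -7.  -6.  -3.  -2.  -5.  -1.  -4.]
 [ -2.  37.  57.  56.  52.  59.  59.  12.  13.   9.  10.   0.  -0.   1.  -2.  -4.  -6.]
 [ -2.  40.  49.  43.  41.  43.   9.  15.   3.   5.  10.   7.  -3.  -3.  -3.  -1.  -2.]
 [ -5.  28.  31.  39.  34.  14.  14.   6.   8.   4.  11.   6.   9.  -4.  -5.  -3.   1.]]
```

```bash
python3 -c "
import cv2,numpy as np
a=cv2.imread('pics/top_cam.png');b=cv2.imread('pics/scene_cam.png')
cv2.imwrite('pics/cams.png',np.hstack([a,b]))"
```

```text
(no output)
```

View pics/cams.png

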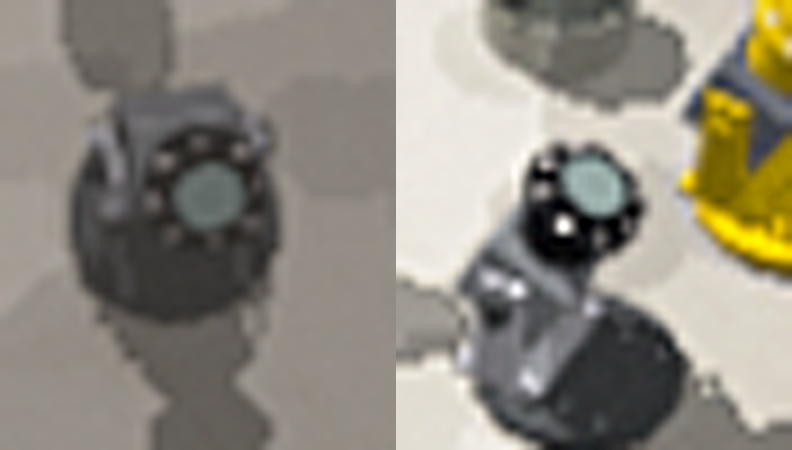

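The lens is at top pixel (332,187.6) and scene pixel (298,148.6), leaning towards the robot. The stand's yaw is about -8.2° and the handle is near (605,244,122). I'll move above the handle.

>>> jog_arm:
  plan: [0.368, 0.74, 0.025, 0, 0, -33.7, 0.368, 0.74, 0.025, 0, 0, -33.7, 0.368, 0.74, 0.025, 0, 0, -33.7, 0.368, 0.74, 0.025, 0, 0, -33.7, 0.368, 0.74, 0.025, 0, 0, -33.7, 0.368, 0.74, 0.025, 0, 0, -33.7, 0.368, 0.74, 0.025, 0, 0, -33.7, 0.368, 0.74, 0.025, 0, 0, -33.7, 0.368, 0.74, 0.025, 0, 0, -33.7, 0.368, 0.74, 0.025, 0, 0, -33.7, 0.368, 0.74, 0.025, 0, 0, -33.7, 0.368, 0.74, 0.025, 0, 0, -33.7, 0.368, 0.74, 0.025, 0, 0, -33.7, 0.368, 0.74, 0.025, 0, 0, -33.7, 0.368, 0.74, 0.025, 0, 0, -33.7, 0.368, 0.74, 0.025, 0, 0, -33.7, 0.368, 0.74, 0.025, 0, 0, -33.7, 0.368, 0.74, 0.025, 0, 0, -33.7, 0.368, 0.74, 0.025, 0, 0, -33.7, 0.368, 0.74, 0.025, 0, 0, -33.7]
  claw: 0.05

```text
clock: 2.1
eef_pos: [604.4, 242.6, 230.4]
eef_rot: [3.141, 0.0, -0.144]
wrist_force: [-0.7, -0.6, 1.2]
finger_gap: 49.9
finger_force: 0.0
```

```bash
python3 - <<'E'
from h import *
s=manip.read_state(); print(s['joints'],s['eef_pos'],s['eef_rot'])
L=[]
for n,(u,v) in(("top",(332.2,187.6)),("scene",(298.1,148.6))):
    z=np.load(n+'0.npz'); i,d=z['i'],z['d']; P=pts(n,d); ii=i.astype(int)
    a=np.zeros((384,512),bool); a[int(v)-7:int(v)+8,int(u)-7:int(u)+8]=1
    m=a&(ii[...,1]-ii[...,0]>12)&(ii[...,2]-ii[...,0]>5); vv,uu=np.nonzero(m); print(n,'glass',m.sum(),uu.mean(),vv.mean())
    r=rays(n); rm=r[m].mean(0); L.append((get_calibration(n)["origin"],rm/np.linalg.norm(rm)))
    o=P[m].mean(0); a=np.linalg.norm(P[...,:2]-o[:2],axis=2)<24; a&=(P[...,2]>88)&(P[...,2]<122); q=P[a]
    for _ in range(3):
        c=q.mean(0); nn=np.linalg.svd(q-c)[2][2]; nn*=np.sign(nn[2]); e=(q-c)@nn; q=q[abs(e)<7]
    print('plane',len(q),c,nn,'tilt',np.arccos(nn[2]),'heading deg',np.degrees(np.arctan2(nn[1],nn[0])))
    m=(d>0)&(np.linalg.norm(P[...,:2]-o[:2],axis=2)<90)&(P[...,2]>5.5)&(P[...,2]<18)&(ii.mean(2)<90); q=P[m][:,:2].astype(np.float32)
    print('foot',len(q),cv2.minEnclosingCircle(q))
    m=(d>0)&(np.linalg.norm(P[...,:2]-o[:2],axis=2)<70)&(P[...,2]>60)&(P[...,2]<90); q=P[m]; print('box',cv2.minAreaRect(q[:,:2].astype(np.float32)))
A=sum(np.eye(3)-np.outer(d,d) for o,d in L); b=sum((np.eye(3)-np.outer(d,d))@o for o,d in L); print('lens',np.linalg.solve(A,b))
E
```

```text
[ 3.25502159e-01  5.17535359e-01  1.16111257e+00 -1.03452660e-04
  1.46337287e+00  2.04044242e+00] [604.41035094 242.5917237  230.37985541] [ 3.14130717e+00  3.35241944e-04 -1.44132865e-01]
top glass 0 nan nan
plane 0 [nan nan nan] [0. 0. 1.] tilt 0.0 heading deg 0.0
foot 0 ((0.0, 0.0), 0.0)
box ((0.0, 0.0), (0.0, 0.0), 0.0)
scene glass 35 297.4 147.97142857142856
plane 105 [ 546.1436465  -297.28972563  101.16341843] [-0.37542595 -0.00440208  0.92684194] tilt 0.38488414387782965 heading deg -179.32820603358678
foot 162 ((540.9937133789062, -299.7351989746094), 42.241737365722656)
box ((551.4873657226562, -282.5010681152344), (57.165462493896484, 35.845638275146484), 20.266212463378906)
lens [nan nan nan]<stdin>:7: RuntimeWarning: Mean of empty slice.
  ret = ret.dtype.type(ret / rcount)
<stdin>:8: RuntimeWarning: Mean of empty slice.
  ret = um.true_divide(
<stdin>:9: RuntimeWarning: Mean of empty slice.
<stdin>:11: RuntimeWarning: Mean of empty slice.
```

>>> jog_arm:
  plan: [0, 0.001, -0.05, 0, 0, 0, 0, 0.001, -0.09, 0, 0, 0, 0, 0.001, -0.125, 0, 0, 0, 0, 0.001, -0.125, 0, 0, 0, 0, 0.001, -0.125, 0, 0, 0]

```text
clock: 2.6
eef_pos: [605.0, 243.9, 107.1]
eef_rot: [-3.141, -0.001, -0.144]
wrist_force: [0.6, -0.1, 0.3]
finger_gap: 50.0
finger_force: 0.0
```

>>> jog_arm:
  plan: [0, 0, 0, 0, 0, 0, 0, 0, 0, 0, 0, 0, 0, 0, 0, 0, 0, 0, 0, 0, 0, 0, 0, 0, 0, 0, 0, 0, 0, 0, 0, 0, 0, 0, 0, 0, 0, 0, 0, 0, 0, 0, 0, 0, 0, 0, 0, 0]
  claw: 0.0
  force: 15

```text
clock: 3.4
eef_pos: [604.8, 245.3, 105.7]
eef_rot: [-3.14, -0.001, -0.143]
wrist_force: [1.9, 5.3, 0.2]
finger_gap: 11.4
finger_force: 15.0
```

```bash
python3 - <<'E'
from h import *
# refined lens in top: print colours
z=np.load('top0.npz'); i=z['i'].astype(int)
hsv=cv2.cvtColor(z['i'],cv2.COLOR_RGB2HSV); print(hsv[182:194,326:340,0]); print(hsv[182:194,326:340,1]); print(i[187,326:340])
s=manip.read_state(); print(s['finger_gap'],s['eef_pos'],s['wrist_force'])
# arc rows: yhat=(0.143,0.990)
th=np.linspace(0,2.36,19); a=np.arctan2(36,122)+th; r=127.2
y=r*np.cos(a)-122; zz=r*np.sin(a)-36
for k in range(19): print(round(th[k],2),np.round([.143*y[k]/1e3,.990*y[k]/1e3,zz[k]/1e3],3))
E
```

```text
[[165  15  12  23  13   4   8  15   6  10   4 150 140  15]
 [ 11   9   4  30  12  12  12  17  10  10   9   0  13  14]
 [  5   8   5  10  30  78  79  78  60  23  13 170  11  16]
 [ 12  13  12  78  79  77  75  80  81  54  15   0  12  16]
 [ 12  12  45  80  80  73  83  77  81  73  18   4   8  13]
 [  0  20  80  75  79  79  77  77  77  83  60   4  15  15]
 [  4  10  83  81  80  79  79  79  75  75  60  18  20  23]
 [ 13   9  90  86  78  83  79  80  80  73   8   6   0  10]
 [ 23  15  15  70  80  81  81  81  60  40   5   6  30  30]
 [ 23   9  13  18  75  75  83  60  23   9   5  13   0  15]
 [ 23  12   5  18  12  15  13  11  12  17  18  20 170  20]
 [  0  23  15  10  15  24  10  15  23  10  10  12  10  12]]
[[ 7 24 30 23 26 24 20 36 21 20 20  8  9 33]
 [20 21 23 28 30 29 30 45 28 24 22  8 19 26]
 [17 19 23 17  9 15 21 15  4 25 47 16 21 25]
 [25 36 30 16 20 17 18 21 18 17 52 20 16 26]
 [30 30 16 15 20 21 19 21 23 19 27 26 14 27]
 [23 39 18 18 19 19 21 21 21 20 12 30  9 21]
 [18 30 13 17 21 19 19 19 18 21 13 34 14 13]
 [25 36  4 18 23 19 19 21 20 20 19 25 13 10]
 [23 47 23 10 22 22 23 17 12 11
[... 275 characters left out ...]
 111 107]
 [ 92 100  98]
 [ 61  64  61]
 [ 60  54  53]
 [ 57  56  55]
 [ 96  92  88]]
11.427941951584456 [604.83386731 245.3011716  105.72792948] [1.88709765 5.33587799 0.17687459]
0.0 [-0. -0. -0.]
0.13 [-0.001 -0.006  0.016]
0.26 [-0.002 -0.013  0.03 ]
0.39 [-0.003 -0.023  0.044]
0.52 [-0.005 -0.034  0.056]
0.66 [-0.007 -0.047  0.067]
0.79 [-0.009 -0.061  0.076]
0.92 [-0.011 -0.076  0.083]
1.05 [-0.013 -0.091  0.088]
1.18 [-0.016 -0.108  0.091]
1.31 [-0.018 -0.124  0.091]
1.44 [-0.02  -0.141  0.09 ]
1.57 [-0.023 -0.157  0.086]
1.7 [-0.025 -0.172  0.08 ]
1.84 [-0.027 -0.187  0.072]
1.97 [-0.029 -0.2    0.063]
2.1 [-0.031 -0.212  0.051]
2.23 [-0.032 -0.223  0.039]
2.36 [-0.033 -0.232  0.024]
```

>>> jog_arm:
  plan: [-0.001, -0.005, 0.016, 0, 0, 0, -0.002, -0.012, 0.03, 0, 0, 0, -0.003, -0.022, 0.044, 0, 0, 0, -0.005, -0.033, 0.056, 0, 0, 0, -0.007, -0.046, 0.067, 0, 0, 0, -0.009, -0.06, 0.076, 0, 0, 0, -0.009, -0.06, 0.076, 0, 0, 0]

```text
clock: 4.1
eef_pos: [595.9, 184.3, 184.3]
eef_rot: [-3.139, -0.003, -0.144]
wrist_force: [-1.5, 8.3, 9.9]
finger_gap: 11.4
finger_force: 15.0
```

>>> jog_arm:
  plan: [-0.002, -0.015, 0.007, 0, 0, 0, -0.004, -0.03, 0.012, 0, 0, 0, -0.007, -0.047, 0.015, 0, 0, 0, -0.009, -0.063, 0.015, 0, 0, 0, -0.011, -0.08, 0.014, 0, 0, 0, -0.014, -0.096, 0.01, 0, 0, 0, -0.016, -0.111, 0.004, 0, 0, 0, -0.018, -0.126, -0.004, 0, 0, 0, -0.02, -0.139, -0.013, 0, 0, 0, -0.022, -0.151, -0.025, 0, 0, 0, -0.023, -0.162, -0.037, 0, 0, 0, -0.024, -0.171, -0.052, 0, 0, 0, -0.024, -0.171, -0.052, 0, 0, 0, -0.024, -0.171, -0.052, 0, 0, 0, -0.024, -0.171, -0.052, 0, 0, 0, -0.024, -0.171, -0.052, 0, 0, 0]

```text
clock: 5.7
eef_pos: [571.2, 13.6, 129.7]
eef_rot: [3.141, 0.001, -0.143]
wrist_force: [-5.8, -2.1, 0.7]
finger_gap: 11.3
finger_force: 15.0
```

```bash
python3 - <<'E'
from h import *
i,d=camera("scene"); np.savez('s1.npz',i=i,d=d); save('s1.png',i,(130,130,330,300),3.5)
E
```

```text
(no output)
```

View pics/s1.png

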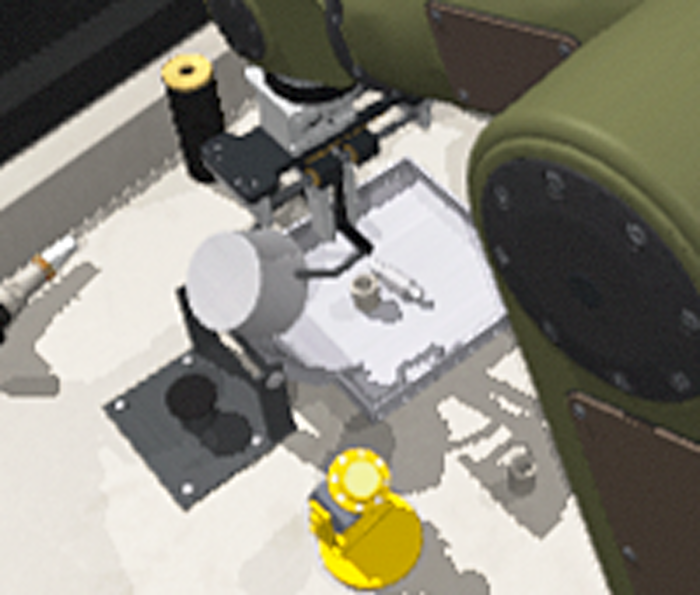

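The pot is tipped, and both parts are in the tray: nut at crop (365,287), connector at (402,283). I'll swing the pot back.

>>> jog_arm:
  plan: [0.001, 0.009, 0.015, 0, 0, 0, 0.002, 0.02, 0.027, 0, 0, 0, 0.004, 0.032, 0.039, 0, 0, 0, 0.006, 0.045, 0.048, 0, 0, 0, 0.008, 0.06, 0.056, 0, 0, 0, 0.01, 0.075, 0.062, 0, 0, 0, 0.013, 0.091, 0.066, 0, 0, 0, 0.015, 0.108, 0.067, 0, 0, 0, 0.017, 0.124, 0.067, 0, 0, 0, 0.02, 0.141, 0.064, 0, 0, 0, 0.022, 0.156, 0.059, 0, 0, 0, 0.024, 0.171, 0.052, 0, 0, 0, 0.026, 0.185, 0.043, 0, 0, 0, 0.028, 0.198, 0.032, 0, 0, 0, 0.03, 0.209, 0.02, 0, 0, 0, 0.031, 0.219, 0.006, 0, 0, 0, 0.032, 0.227, -0.008, 0, 0, 0, 0.033, 0.232, -0.023, 0, 0, 0, 0.033, 0.232, -0.024, 0, 0, 0, 0.033, 0.232, -0.024, 0, 0, 0]

```text
clock: 7.75
eef_pos: [604.3, 245.1, 104.1]
eef_rot: [3.14, 0.002, -0.144]
wrist_force: [-0.8, -5.6, -3.8]
finger_gap: 11.5
finger_force: 15.0
```

>>> jog_arm:
  plan: [0, 0, 0, 0, 0, 0, 0, 0, 0, 0, 0, 0, 0, 0, 0, 0, 0, 0, 0, 0, 0, 0, 0, 0, 0, 0, 0, 0, 0, 0]
  claw: 0.05

```text
clock: 8.25
eef_pos: [604.7, 245.7, 105.7]
eef_rot: [-3.141, -0.0, -0.143]
wrist_force: [-0.6, -0.3, 1.2]
finger_gap: 47.7
finger_force: 0.0
```

>>> jog_arm:
  plan: [0, 0, 0.05, 0, 0, 0, 0, 0, 0.1, 0, 0, 0, 0, 0, 0.14, 0, 0, 0, -0.03, 0, 0.18, 0, 0, 0, -0.08, 0, 0.2, 0, 0, 0, -0.12, 0.0, 0.2, 0, 0, 0, -0.16, 0, 0.2, 0, 0, 0, -0.2, 0, 0.2, 0, 0, 0, -0.2, 0, 0.2, 0, 0, 0]

```text
clock: 9.15
eef_pos: [401.6, 245.7, 306.6]
eef_rot: [-3.14, -0.001, -0.142]
wrist_force: [0.2, -0.8, -0.3]
finger_gap: 49.9
finger_force: 0.0
```

```bash
python3 - <<'E'
from h import *
s=manip.read_state(); print(s['eef_pos'],s['joints'])
i,d=camera("top"); np.savez('t2.npz',i=i,d=d); a,b=i,d
i,d=camera("scene"); np.savez('s2.npz',i=i,d=d)
f=lambda im,bx,k: cv2.resize(im[bx[1]:bx[3],bx[0]:bx[2]],(400,400),interpolation=cv2.INTER_CUBIC)
save('tray2.png',np.hstack([f(a,(210,145,300,235),1),f(i,(195,170,295,270),1)]))
E
```

```text
[401.60631474 245.70594985 306.59830393] [4.71034946e-01 5.79952833e-02 1.57233671e+00 3.54960932e-04
 1.50936458e+00 2.18336942e+00]
```

View pics/tray2.png

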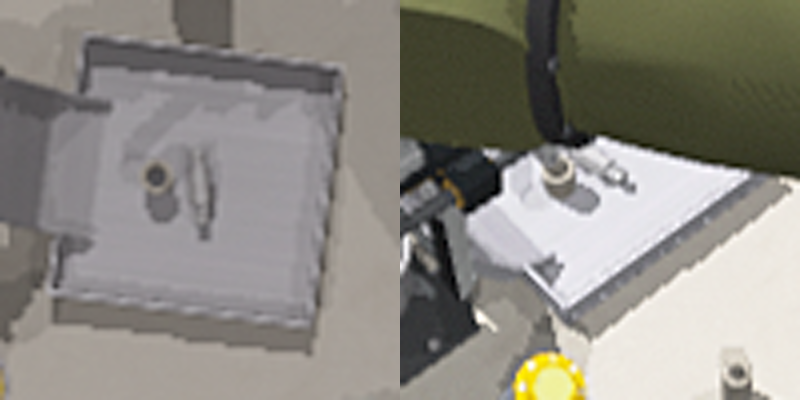

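>>> jog_arm:
  plan: [-0.07, -0.6, 0, 0, 0, 0, -0.07, -0.6, 0, 0, 0, 0, -0.07, -0.6, 0, 0, 0, 0, -0.07, -0.6, 0, 0, 0, 0, -0.07, -0.6, 0, 0, 0, 0, -0.07, -0.6, 0, 0, 0, 0, -0.07, -0.6, 0, 0, 0, 0, -0.07, -0.6, 0, 0, 0, 0, -0.07, -0.6, 0, 0, 0, 0, -0.07, -0.6, 0, 0, 0, 0, -0.07, -0.6, 0, 0, 0, 0, -0.07, -0.6, 0, 0, 0, 0, -0.07, -0.6, 0, 0, 0, 0, -0.07, -0.6, 0, 0, 0, 0, -0.07, -0.6, 0, 0, 0, 0]
  claw: 0.028

```text
clock: 10.75
eef_pos: [334.9, -354.2, 305.3]
eef_rot: [-3.141, 0.0, -0.143]
wrist_force: [0.1, -0.3, -0.3]
finger_gap: 27.9
finger_force: 0.0
```

```bash
python3 - <<'E'
from h import *
s=manip.read_state(); print(s['eef_pos'],s['joints'])
ims={}
for n in("top","scene"):
    fr=[camera(n) for _ in range(6)]
    i=np.mean([f[0] for f in fr],0).astype(np.uint8); d=np.median([f[1] for f in fr],0); np.savez(n+'3.npz',i=i,d=d); ims[n]=i
def f(im,x0,y0,w):
    c=im[y0:y0+w,x0:x0+w].astype(float); c=np.clip((c-60)*1.2,0,255).astype(np.uint8)
    return cv2.resize(c,(400,400),interpolation=cv2.INTER_CUBIC)
save('tray3.png',np.hstack([f(ims['top'],230,165,50),f(ims['scene'],220,190,50)]))
# lens
L=[]
for n,(u,v) in(("top",(332,187)),("scene",(298,148))):
    z=np.load(n+'0.npz'); i,d=z['i'],z['d']; P=pts(n,d); ii=i.astype(int)
    a=np.zeros((384,512),bool); a[v-7:v+8,u-7:u+8]=1
    h=cv2.cvtColor(i,cv2.COLOR_RGB2HSV); m=a&(h[...,0]>65)&(h[...,0]<95)&(h[...,2]>75); vv,uu=np.nonzero(m); print(n,'glass',m.sum(),uu.mean(),vv.mean())
    rm=rays(n)[m].mean(0); L.append((get_calibration(n)["origin"],rm/np.linalg.norm(rm)))
    o=P[m].mean(0); a=np.linalg.norm(P[...,:2]-o[:2],axis=2)<24; a&=(P[...,2]>88)&(P[...,2]<122); q=P[a]
    for _ in range(3):
        c=q.mean(0); nn=np.linalg.svd(q-c)[2][2]; nn*=np.sign(nn[2]); q=q[abs((q-c)@nn)<7]
    print('plane',len(q),c,nn,'tilt',np.arccos(nn[2]),'heading',np.degrees(np.arctan2(nn[1],nn[0])), 'onplane106',o)
    m=(d>0)&(np.linalg.norm(P[...,:2]-o[:2],axis=2)<90)&(P[...,2]>4)&(P[...,2]<18)&(ii.mean(2)<90); m=cv2.morphologyEx(m.astype(np.uint8),cv2.MORPH_OPEN,np.ones((3,3)))>0; q=P[m][:,:2].astype(np.float32)
    print('foot',len(q),cv2.minEnclosingCircle(q))
A=sum(np.eye(3)-np.outer(d,d) for o,d in L); b=sum((np.eye(3)-np.outer(d,d))@o for o,d in L); print('lens',np.linalg.solve(A,b))
E
```

```text
[ 334.90924269 -354.22889294  305.2833524 ] [-8.88651129e-01  9.90376729e-02  1.53117950e+00  1.36668401e-04
  1.51180938e+00  8.25437511e-01]
top glass 45 331.68888888888887 187.3111111111111
plane 121 [ 551.1083498  -300.36807391  104.28254409] [-0.42821    -0.07824605  0.90028537] tilt 0.45037167698073494 heading -169.64468915953435 onplane106 [ 547.92194768 -302.11056663  107.33882204]
foot 158 ((544.947509765625, -301.19732666015625), 39.2044563293457)
scene glass 41 297.7317073170732 148.0
plane 103 [ 546.27246536 -297.61321092  101.26051165] [-0.37386159 -0.01240667  0.92740152] tilt 0.3833909580012713 heading -178.09932537995886 onplane106 [ 545.68625618 -302.93342135  103.70278881]
foot 149 ((536.1365966796875, -300.1069641113281), 39.01249313354492)
lens [ 547.417751   -303.47002802  102.30268218]
```

View pics/tray3.png

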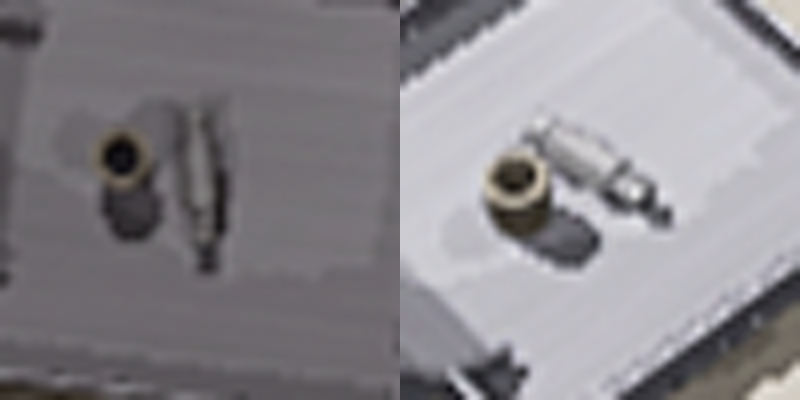

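The connector runs from top crop (197,105) to (207,243) and from scene crop (535,125) to (650,200). The nut is to its left, with its top at (122,155).

```bash
python3 - <<'E'
from h import *
def ray(n,u,v,z):
    c=get_calibration(n); K=np.array([[c["fx"],0,c["cx"]],[0,c["fy"],c["cy"]],[0,0,1]])
    p=cv2.undistortPoints(np.array([[[u,v]]],float),K,np.array([c["k1"],0,0,0.])).ravel(); r=att(c)@[*p,1]; o=c["origin"]; return o+r*(z-o[2])/r[2]
g=lambda n,cx,cy,z: ray(n,(cx+.5)/8-.5+(230 if n=="top" else 220),(cy+.5)/8-.5+(165 if n=="top" else 190),z).round(1)
print('top back/front/nut',g("top",197,105,12),g("top",207,243,12),g("top",122,155,30))
print('scene back/front/nut',g("scene",137,123,12),g("scene",250,200,12),g("scene",116,176,30))
print('scene hex axis ends',g("scene",150,135,14),g("scene",215,180,14))
print('lens',ray("top",331.69,187.31,106),ray("scene",297.73,148,106))
for n in("top","scene"):
    z=np.load(n+'3.npz'); P=pts(n,z['d']); m=(P[...,2]>11)&(P[...,2]<45)&(P[...,0]>510)&(P[...,0]<640)&(P[...,1]>-95)&(P[...,1]<50)
    k,l,st,c=cv2.connectedComponentsWithStats(m.astype(np.uint8))
    for j in range(1,k):
        if st[j,4]>8: q=P[l==j]; print(n,st[j],q.mean(0).round(),q.min(0).round(),q.max(0).round(),cv2.minAreaRect(q[:,:2].astype(np.float32)))
E
```

```text
top back/front/nut [593.8 -41.9  12. ] [532.5 -45.5  12. ] [570.4  -9.2  30. ]
scene back/front/nut [588.8 -41.1  12. ] [527.6 -42.3  12. ] [566.5  -7.3  30. ]
scene hex axis ends [579.4 -39.   14. ] [543.9 -39.5  14. ]
lens [ 548.04210374 -302.3023389   106.        ] [ 544.32986908 -300.90686335  106.        ]
top [228 166   8  14  33] [621.  42.  14.] [590.  26.  11.] [636.  49.  26.] ((613.4356079101562, 36.653114318847656), (45.00857925415039, 23.579803466796875), 2.5420384407043457)
top [253 178   5  17  75] [564. -45.  18.] [535. -52.  13.] [593. -37.  24.] ((563.9437255859375, -44.5020866394043), (14.264399528503418, 57.22981262207031), 89.40386199951172)
top [242 180   8   8  32] [571. -10.  29.] [559. -24.  12.] [584.   1.  34.] ((571.6517944335938, -11.709481239318848), (24.65478515625, 24.662593841552734), 88.0395736694336)
scene [230 205  21  14 135] [562. -22.  19.] [530. -47.  11.] [588.   7.  29.] ((555.7138671875, -20.55996322631836), (57.72043228149414, 51.7412109375), 10.209423065185547)
```

>>> jog_arm:
  plan: [0.209, 0.311, -0.185, 0, 0, 10.2, 0.209, 0.311, -0.185, 0, 0, 10.2, 0.209, 0.311, -0.185, 0, 0, 10.2, 0.209, 0.311, -0.185, 0, 0, 10.2, 0.209, 0.311, -0.185, 0, 0, 10.2, 0.209, 0.311, -0.185, 0, 0, 10.2, 0.209, 0.311, -0.185, 0, 0, 10.2, 0.209, 0.311, -0.185, 0, 0, 10.2, 0.209, 0.311, -0.185, 0, 0, 10.2, 0.209, 0.311, -0.185, 0, 0, 10.2, 0.209, 0.311, -0.185, 0, 0, 10.2, 0.209, 0.311, -0.185, 0, 0, 10.2]

```text
clock: 12.55
eef_pos: [543.5, -44.8, 121.4]
eef_rot: [3.141, -0.001, 0.033]
wrist_force: [-1.0, 0.1, -0.0]
finger_gap: 28.0
finger_force: 0.0
```

>>> jog_arm:
  plan: [0, 0, -0.04, 0, 0, 0, 0, 0, -0.065, 0, 0, 0, 0, 0, -0.08, 0, 0, 0, 0, 0, -0.08, 0, 0, 0, 0, 0, -0.08, 0, 0, 0]

```text
clock: 13.05
eef_pos: [543.9, -44.3, 41.6]
eef_rot: [3.141, -0.001, 0.034]
wrist_force: [0.7, -0.8, 0.8]
finger_gap: 28.0
finger_force: 0.0
```

```bash
python3 - <<'E'
from h import *
s=manip.read_state(); print(s['eef_pos'],s['joints'],s['wrist_force'])
i,_=camera("scene"); t,_=camera("top")
f=lambda im,x0,y0,w: cv2.resize(im[y0:y0+w,x0:x0+w],(400,400),interpolation=cv2.INTER_CUBIC)
save('near.png',np.hstack([f(i,205,170,70),f(t,225,160,60)]))
E
```

```text
[543.91744523 -44.33801928  41.60501835] [-1.48437796e-01  4.81929913e-01  1.68428568e+00 -3.89000336e-05
  9.74162546e-01  1.38886804e+00] [ 0.70528963 -0.81677218  0.75882798]
```

View pics/near.png

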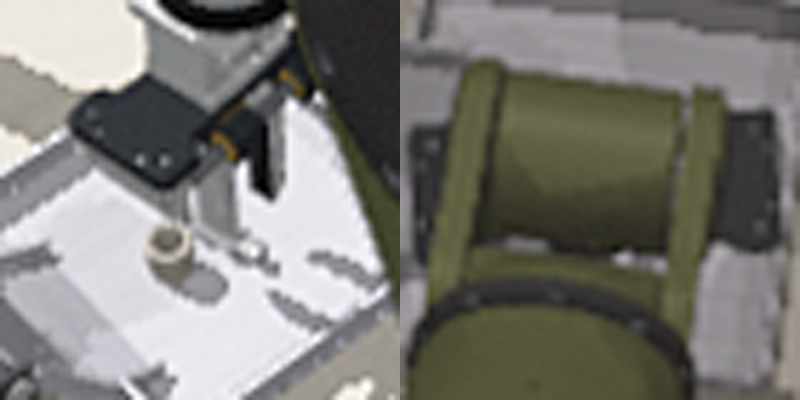

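Fingertips are at scene crop (225,235) and (265,195), straddling the connector's front end at (250,250), with the nut at (170,250) clear. Lowering.

>>> jog_arm:
  plan: [0, 0, -0.015, 0, 0, 0, 0, 0, -0.025, 0, 0, 0, 0, 0, -0.03, 0, 0, 0, 0, 0, -0.034, 0, 0, 0, 0, 0, -0.034, 0, 0, 0, 0, 0, -0.034, 0, 0, 0]

```text
clock: 13.75
eef_pos: [543.9, -43.5, 6.8]
eef_rot: [3.142, -0.0, 0.035]
wrist_force: [-0.7, 0.2, -0.1]
finger_gap: 28.5
finger_force: 0.0
```

>>> jog_arm:
  plan: [0, 0, 0, 0, 0, 0, 0, 0, 0, 0, 0, 0, 0, 0, 0, 0, 0, 0, 0, 0, 0, 0, 0, 0, 0, 0, 0, 0, 0, 0, 0, 0, 0, 0, 0, 0]
  claw: 0.0
  force: 15

```text
clock: 14.35
eef_pos: [543.8, -43.5, 6.7]
eef_rot: [3.142, -0.0, 0.035]
wrist_force: [-0.5, 1.0, 3.6]
finger_gap: 16.6
finger_force: 15.0
```

>>> jog_arm:
  plan: [0, 0, 0.005, 0, 0, 0, 0, -0.01, 0.005, 0, 0, 0, 0, -0.025, 0.005, 0, 0, 0, 0, -0.04, 0.005, 0, 0, 0, 0, -0.045, 0.005, 0, 0, 0, 0, -0.045, 0.001, 0, 0, 0, 0, -0.045, 0.001, 0, 0, 0]

```text
clock: 15.05
eef_pos: [543.4, -88.6, 6.9]
eef_rot: [-3.141, 0.001, 0.034]
wrist_force: [-1.0, -0.1, 0.1]
finger_gap: 17.0
finger_force: 15.0
```

>>> jog_arm:
  plan: [0, 0, 0, 0, 0, 0, 0, 0, 0, 0, 0, 0, 0, 0, 0, 0, 0, 0, 0, 0, 0, 0, 0, 0, 0.003, 0, 0, 0, 0, 0, 0.008, 0, 0, 0, 0, 0, 0.012, 0, 0, 0, 0, 0, 0.016, 0, 0, 0, 0, 0, 0.016, 0, 0, 0, 0, 0]
  claw: 0.026

```text
clock: 15.95
eef_pos: [560.1, -88.5, 7.4]
eef_rot: [3.142, -0.0, 0.035]
wrist_force: [1.7, -0.1, 0.7]
finger_gap: 25.7
finger_force: 0.0
```

>>> jog_arm:
  plan: [0, 0, -0.001, 0, 0, 0, 0, 0, -0.001, 0, 0, 0, 0, 0, -0.001, 0, 0, 0, 0, 0, -0.001, 0, 0, 0, 0, 0, -0.001, 0, 0, 0, 0, 0, -0.001, 0, 0, 0]
  claw: 0.0
  force: 35

```text
clock: 16.55
eef_pos: [559.6, -88.5, 6.5]
eef_rot: [-3.142, 0.0, 0.035]
wrist_force: [0.4, -0.3, -0.4]
finger_gap: 16.8
finger_force: 35.0
```

>>> jog_arm:
  plan: [0, 0, 0.03, 0, 0, 0, 0, 0, 0.07, 0, 0, 0, 0, 0, 0.12, 0, 0, 0, 0, 0, 0.17, 0, 0, 0, 0, 0, 0.2, 0, 0, 0, 0, 0, 0.2, 0, 0, 0]

```text
clock: 17.15
eef_pos: [561.1, -88.8, 211.2]
eef_rot: [3.14, -0.007, 0.035]
wrist_force: [-0.8, -0.4, -1.2]
finger_gap: 16.6
finger_force: 35.0
```

```bash
python3 - <<'E'
from h import *
s=manip.read_state(); print(s['eef_pos'],s['joints'],s['wrist_force'])
i,d=camera("scene"); np.savez('s5.npz',i=i,d=d)
P=pts("scene",d); 
c=get_calibration("scene"); p=att(c).T@(s['eef_pos']-c["origin"]); u=c["fx"]*p[0]/p[2]+c["cx"]; v=c["fy"]*p[1]/p[2]+c["cy"]; print('tcp px',u,v)
x0,y0=int(u)-35,int(v)-35; print(x0,y0); save('held.png',i,(x0,y0,x0+70,y0+70),8)
E
```

```text
[561.0967609  -88.77596206 211.23154945] [-2.21403720e-01  3.31298004e-01  1.46628909e+00  2.84859866e-05
  1.33635189e+00  1.31471485e+00] [-0.82680694 -0.43019223 -1.21559669]
tcp px 250.5253476854615 157.90812731236701
215 122
```

View pics/held.png

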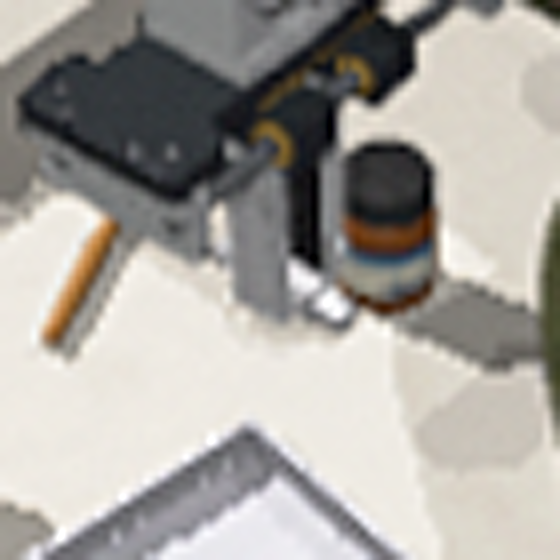

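The connector is held: its front end shows at crop (345,310) and its back end behind the finger at about (222,240). Next I'll work out the offset along its length and the final move.

```bash
python3 - <<'E'
from h import *
s=manip.read_state(); c=get_calibration("scene"); t=np.array(s['eef_pos']); Rt=R.from_euler('xyz',s['eef_rot']).as_matrix()
for k in(-40,-30,-20,-8,0,8,20,30,40):
  for y in (0,8):
    p=att(c).T@(t+Rt@[k,y,-5.5]-c["origin"]); u=c["fx"]*p[0]/p[2]+c["cx"]; v=c["fy"]*p[1]/p[2]+c["cy"]; print(k,y,((u-215+.5)*8).round(),((v-122+.5)*8).round())
# final pose: tool x = cam x (back,up 0.4), tool z=-cam z
lens=np.array([546.2,-301.6,106]); h=np.radians(4); b=np.array([np.cos(h),np.sin(h),0]); up=np.array([0,0,1])
z=np.cos(.4)*up-np.sin(.4)*b; x=np.cos(.4)*b+np.sin(.4)*up; y=np.cross(-z,x)
Rf=np.column_stack([x,y,-z]); mid=lens+70*z
print('mid',mid,'rotvec',np.degrees(R.from_matrix(Rf@Rt.T).as_rotvec()))
for m in(0,3,-3): print('m',m,'shift',mid-Rf@[m,0,-5.5]-t)
# depth in the gripper region near the front end
d=np.load('s5.npz')['d']; P=pts("scene",d); q=P[122+36:122+41,215+33:215+46]; print(q[...,0].round()); print(q[...,1].round()); print(q[...,2].round())
E
```

```text
-40 0 376.0 338.0
-40 8 390.0 325.0
-30 0 354.0 325.0
-30 8 368.0 313.0
-20 0 332.0 313.0
-20 8 346.0 300.0
-8 0 307.0 298.0
-8 8 321.0 285.0
0 0 289.0 288.0
0 8 304.0 275.0
8 0 273.0 278.0
8 8 287.0 266.0
20 0 247.0 263.0
20 8 262.0 251.0
30 0 227.0 251.0
30 8 241.0 239.0
40 0 206.0 239.0
40 8 220.0 227.0
mid [ 519.00711828 -303.50151153  170.47426958] rotvec [  1.23577106 -22.68842087   1.99825652]
m 0 shift [ -39.06464224 -214.75393407  -42.79917531]
m 3 shift [ -41.82109424 -214.94668397  -43.96743034]
m -3 shift [ -36.30819023 -214.56118417  -41.63092028]
[[551. 550. 548. 552. 548. 546. 547. 546. 546. 686. 683. 677. 671.]
 [550. 551. 548. 552. 547. 545. 543. 542. 540. 539. 680. 673. 669.]
 [550. 549. 550. 551. 547. 546. 543. 541. 536. 535. 532. 676. 672.]
 [549. 550. 549. 549. 546. 546. 541. 536. 537. 533. 530. 532. 672.]
 [551. 551. 550. 696. 692. 547. 541. 540. 535. 532. 531. 673. 671.]]
[[ -68.  -71.  -74.  -81.  -82.  -84.  -88.  -91.  -96. -251. -253. -252.
  -251.]
 [ -67.  -72.  -73.  -81.  -80.  -82.  -84.  -87.  -90.  -92. -250. -247.
  -249.]
 [ -67.  -70.  -74.  -79.  -80.  -83.  -84.  -86.  -85.  -88.  -89. -251.
  -252.]
 [ -66.  -70.  -73.  -78.  -79.  -83.  -82.  -81.  -85.  -85.  -86.  -93.
  -252.]
 [ -67.  -71.  -74. -229. -230.  -83.  -82.  -84.  -83.  -84.  -88. -247.
  -250.]]
[[233. 232. 231. 223. 225. 224. 221. 219. 215.   4.   5.   9.  14.]
 [231. 227. 228. 219. 222. 222. 223. 220. 220. 219.   4.  11.  12.]
 [227. 226. 221. 217. 219. 218. 219. 219. 222. 221. 221.   0.   2.]
 [224. 220. 219. 215. 216. 212. 218. 221. 218. 220. 221. 214.  -3.]
 [218. 215. 214.  -6.  -4. 208. 213. 212. 216. 217. 215.  -5.  -5.]]
```

>>> jog_arm:
  plan: [-0.01, -0.04, 0.01, 0.3, -5, 0.5, -0.02, -0.08, 0.02, 0.6, -10, 1, -0.03, -0.12, 0.02, 0.9, -15, 1.5, -0.04, -0.16, 0.02, 1.2, -20, 1.8, -0.04, -0.2, 0.01, 1.2, -22.7, 2, -0.04, -0.215, -0.01, 1.2, -22.7, 2, -0.04, -0.215, -0.03, 1.2, -22.7, 2, -0.04, -0.215, -0.04, 1.2, -22.7, 2, -0.04, -0.215, -0.04, 1.2, -22.7, 2, -0.04, -0.215, -0.04, 1.2, -22.7, 2, -0.04, -0.215, -0.04, 1.2, -22.7, 2]

```text
clock: 18.3
eef_pos: [520.1, -303.3, 167.4]
eef_rot: [3.141, -0.398, 0.071]
wrist_force: [-0.4, 0.2, -0.0]
finger_gap: 16.5
finger_force: 35.0
```

```bash
python3 - <<'E'
from h import *
i,d=camera("scene"); i,d=camera("scene"); t,dt=camera("top")
s=manip.read_state(); p=np.array(s['eef_pos']); Rt=R.from_euler('xyz',s['eef_rot']).as_matrix(); print(p,s['eef_rot'],s['finger_force'],s['finger_gap'],s['qd'].round(3))
lens=np.array([547.5,-301.5,106]); h=np.radians(4); b=np.array([np.cos(h),np.sin(h),0]); up=np.array([0,0,1])
z=np.cos(.4)*up-np.sin(.4)*b; x=np.cos(.4)*b+np.sin(.4)*up; y=np.cross(z,x)
mid=p+Rt@[2,0,-5.5]; e=mid-lens; print('in cam',e@x,e@y,e@z,'angle',np.arccos(Rt[:,0]@x)); print('fix',lens+70*z-mid)
f=lambda im,x0,y0,w,W=400: cv2.resize(im[y0:y0+w,x0:x0+w],(400,400),interpolation=cv2.INTER_CUBIC)
save('final.png',np.hstack([f(i,255,95,80),f(t,290,150,80)]))
E
```

```text
[ 519.91658671 -303.40385179  167.1947499 ] [ 3.14094537 -0.3975457   0.07064111] 34.99151207506657 16.680813490896828 [-0.004  0.004  0.003  0.001 -0.001 -0.001]
in cam 0.37740734731118425 0.028231380050312404 72.62621040821818 angle 0.0025701626787977072
fix [ 0.67540418  0.01892854 -2.56586931]
```

View pics/final.png

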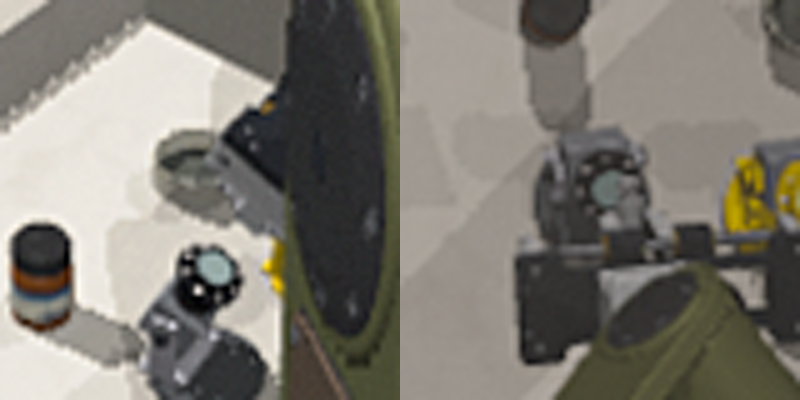

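In the top view the connector sits at crop (625,195), and the lens at (607,187). That offset matches the parallax I expect at 70 mm. I'll apply a small fix and check the back end in the top view.

>>> jog_arm:
  plan: [0.001, 0, -0.002, 0, 0, 0, 0.001, 0, -0.002, 0, 0, 0, 0.001, 0, -0.002, 0, 0, 0, 0.001, 0, -0.002, 0, 0, 0, 0.001, 0, -0.002, 0, 0, 0]

```text
clock: 18.95
eef_pos: [520.7, -303.5, 164.5]
eef_rot: [-3.141, -0.397, 0.07]
wrist_force: [-0.5, 0.2, -0.9]
finger_gap: 16.9
finger_force: 35.0
```

```bash
python3 - <<'E'
from h import *
t,d=camera("top"); s=manip.read_state(); p=np.array(s['eef_pos']); Rt=R.from_euler('xyz',s['eef_rot']).as_matrix(); print(p,s['clock'],s['finger_force'])
c=get_calibration("top")
for k in(-28,2,32,32):
    w=p+Rt@[k,0,-5.5]; q=att(c).T@(w-c["origin"]); print(k,w.round(),'px',(c["fx"]*q[0]/q[2]+c["cx"]).round(1),(c["fy"]*q[1]/q[2]+c["cy"]).round(1))
P=pts("top",d); print(P[176:200,331:340,2].round().astype(int))
P3=pts("top",np.load('top3.npz')['d']); print('jar ok / pot handle z:')
m=(np.abs(P[...,0]-606)<8)&(np.abs(P[...,1]-244)<12)&(P[...,2]>100); print(m.sum(),P[m].mean(0))
m=(P[...,2]>11)&(P[...,2]<45)&(np.abs(P[...,0]-570)<25)&(np.abs(P[...,1]+10)<25); print('nut',m.sum(),P[m].mean(0))
i=t.astype(int); save('f2.png',t,(320,170,350,210),14)
E
```

```text
[ 520.64410471 -303.49025115  164.45054358] 19.0 34.99160058796406
-28 [ 493. -305.  159.] px 335.4 203.1
2 [ 520. -304.  170.] px 335.1 194.3
32 [ 548. -302.  182.] px 334.9 185.3
32 [ 548. -302.  182.] px 334.9 185.3
[[ 59  64  64  71  -2   2   3  -1   6]
 [ 67  82  73  75   6  -3   2  -5   0]
 [ 80  76  74  85  81  66  -4  -2   4]
 [ 77  79  76  85  74  66  65  61   4]
 [107 114 112 109  82  65  66  63   0]
 [109 104 106 111 116  66  71  55   1]
 [110 105 104 106 106 105  69  58   8]
 [118 109 114 106 102 104 101  -6  -1]
 [109 109 103 104 109 101 108 -10  -6]
 [111 107 178 183 180 185 101   6   2]
 [111 104 185 191 184 186 100   7   6]
 [103 111 187 182 187 185  92   9   7]
 [108 105 179 178 185 181  99  12   5]
 [106 106 178 186 187 178 174  18   8]
 [103 176 182 185 183 187 176  17   7]
 [104 178 177 182 182 183 181 171 171]
 [173 176 176 184 181 180 175 178 186]
 [182 186 177 178 187 184 179 182 189]
 [196 192 193 182 185 177 176 186 200]
 [276 270 273 275 273 277 276 179 199]
 [280 281 286 286 282 284 291 170 193]
 [287 287 292 284 284 291 286 279 280]
 [287 286 290 292 287 292 295 289 278]
 [292 286 289 290 285 284 286 285 281]]
jar ok / pot handle z:
123 [605.19268186 244.01826399 751.1719792 ]
nut 41 [569.32981402 -10.33620538  24.77268931]
```

View pics/f2.png

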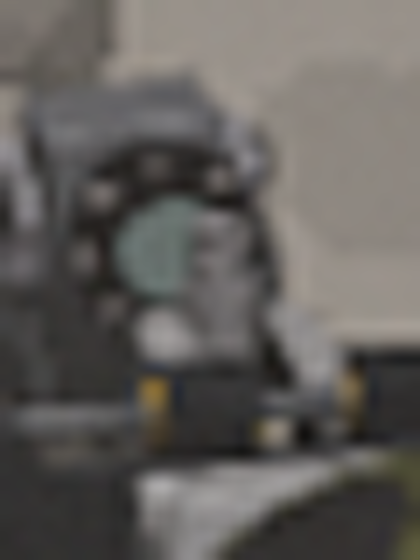

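The connector's back end appears at top pixel (334.5,185), against the expected (334.9,185.3), so it is in place. Handing in.

```bash
python3 -c "
from cell import manip
print(manip.sign_off())"
```

```text
the job is handed in; nothing more can be done
None
```

I handed the job in at about 19 s with both parts tipped into the tray, the pot back upright, the nut still in the tray, and the hex connector held still about 70 mm in front of the lens; no verdict came back.

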